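# Lay out the brass gears and rest the tweezers

## Robot

A 6-joint arm with a two-finger parallel gripper is mounted at the origin on the work surface. World frame = base frame: x ahead of the robot, y to its left, z up, the work surface at z = 0. Lengths are in m, angles in rad, forces in N, time in s.
With the tool pointing down it reaches from about 0.25 to 0.8 m from the base axis. Payload 8.5 kg.
Tool frame: the origin (TCP) lies midway between the tips of the shut fingers; the grasp point (between the pads) lies 19 mm behind it; z points along the fingers, y is the line along which they close (so a half turn about z gives the same grasp; the last joint's range is limited). The gripper opens to 85 mm and grips with 20 to 120 N. Pads are 22 mm wide; open, the fingers measure 114 mm over their backs; the gripper's body (76 mm by 85 mm) begins 54 mm behind the grasp point. The pads swing forward as they close: fully open they stand 13 mm farther back than shut.
Start: joints at [1.209, 0.238, -0.013, 1.319, 0, 1.571], TCP at [0.186, 0.491, 0.231] pointing down, gripper open.
Joint ranges: [-2.66, 2.66], [-1.03, 1.9], [-1.14, 1.46], [-1.82, 2.27], [-1.45, 1.34], [-3.14, 3.14]. Speed limits (rad/s): [2.22, 2.22, 2.79, 3.14, 3.14, 3.14].

## Interface

Orientations are given as a unit quaternion [w, x, y, z].
In Python, from station import r, effector, solve_ik, sense, grab_frame, calibration, job, spotter gives the robot as it stands. Calls block until the motion is done:
- r.goto(position, orientation): joint-space move of the TCP to a pose.
- r.movel(position, rotation=None, feed=0.15, guard=None): straight line of the TCP; rotation=None keeps the orientation; feed is the mean speed in m/s. With guard (N) it stops when the force on the tool has changed by that much, and returns True; else False.
- r.move_joints(angles): joint-space move.
- effector.gripper_to(opening): finger opening in m; the grip force is fixed at half the most; returns when the fingers have stopped.
- r.dwell(seconds).
- solve_ik(position, orientation): joint angles nearest the present ones, or None.
- sense(): the state.
- grab_frame(name): name is "scene" or "top" or "wrist"; returns (picture, depth): 420x560x3 uint8, blue, green, red; 420x560 float32, m along the optical axis (not along the pixel's ray), 0 where there is no reading.
- calibration(name): a dict with "fx", "fy", "cx", "cy" (pixels), "R" (3x3) and "t" (3): a world point X has camera coordinates R X + t. Camera axes: x right, y down, z forward; pixel columns grow to the right and rows downward; lengths in m; the calibration is good to about 2 mm. A picture is of the moment at which its call begins: read the wrist's pose just before it. calibration takes no time and is no camera call; for the wrist camera it gives the pose at the moment of the call.
A pose or a line that the arm cannot do raises r.MotionError and nothing moves.
- job.finish_job(): hands the job in; it is judged then, once.
Trained networks look in the newest picture that a camera, given by its name, has taken for a name from the list of things; names that differ only in an ending like _2 or _b are one class to them, and where a whole thing is asked for, a point or a joint stands for the part that bears it (a point fixed in the world has none). Each returns a list of dicts, best first, with "p" (0 to 1); they miss things now and then, are a little off and sometimes report something else, mostly with a low value. They report only what shows in the picture. A call takes as long as a camera call. They do not tell look-alikes from the thing itself.
- spotter.spot_in(name, camera): "extent" ([left, top, width, height] in pixels, round what is visible of it).
- spotter.landmark_of(name, camera): "position" ([row, column] in pixels: a listed point, or the origin of a listed thing).
The state is a dict: "time_s": time; "qpos": joint angles; "joint_vel": joint speeds; "effort": joint torques, N m; "ee_pos": TCP position; "tcp_rot": TCP orientation; "force": force on the tool from outside, world axes, zero at the start; "torque": the same for the moment, N m; "gripper_width": finger opening in m; "grasp_force": force on a finger pad.
Only numpy, scipy, OpenCV 4.12 (cv2) and the standard library are available. Lean on these libraries where they do the work, as an engineer would, in place of code of your own. Each camera call takes 0.05 s, during which the arm holds its last target. There are 200 camera calls.

## Task

Set out the brass gears for assembly: lay the largest flat on the middle of the blue pad, the middle-sized one on the middle of the red pad and the smallest on the middle of the white pad. Park the tweezers on the tool rest, centred and lying straight across the gap on both posts, tips either way. Leave the two steel gears where they lie.

Things in the scene. Friction and masses are not known exactly. Their poses are not given: they have to be found in the camera images.
- brass_large_center (a point): Largest brass (golden yellow) spur gear: a plain disc 48 mm across the teeth and 18 mm thick, lying flat on the mat (dark green-grey, its top 3 mm above the work surface). The point is its centre, half-way up (9 mm above its underside); z is the gear's axis. May be gripped across any diameter.
- brass_mid_center (a point): Middle-sized brass (golden yellow) spur gear: a plain disc 36 mm across the teeth and 18 mm thick, lying flat on the mat (dark green-grey, its top 3 mm above the work surface). The point is its centre, half-way up (9 mm above its underside); z is the gear's axis. May be gripped across any diameter.
- brass_small_center (a point): Smallest brass (golden yellow) spur gear: a plain disc 24 mm across the teeth and 18 mm thick, lying flat on the mat (dark green-grey, its top 3 mm above the work surface). The point is its centre, half-way up (9 mm above its underside); z is the gear's axis. May be gripped across any diameter.
- steel_large_center (a point): Silvery steel spur gear, 42 mm across and 18 mm thick, lying flat on the mat; to be left alone. The point is its centre, half-way up.
- steel_small_center (a point): Silvery steel spur gear, 30 mm across and 18 mm thick, lying flat on the mat; to be left alone. The point is its centre, half-way up.
- pad_blue: Round blue pad fixed on the mat, 70 mm across and 5 mm thick with a flat top. Origin: centre of its underside, on the mat; its top is 5 mm higher.
- pad_red: Round red pad fixed on the mat, 70 mm across and 5 mm thick with a flat top. Origin: centre of its underside, on the mat; its top is 5 mm higher.
- pad_white: Round white pad fixed on the mat, 70 mm across and 5 mm thick with a flat top. Origin: centre of its underside, on the mat; its top is 5 mm higher.
- tweezers_center (a point): Steel tweezers, rigid, 151 mm long and 10 mm tall, lying on the mat with the two blades side by side; 16 mm wide over the parallel blades in the middle 40 mm of the length, narrowing to both ends. The point is the middle of the length, half-way up (5 mm above the underside). x runs along the tweezers to the tips, y across the blades (the direction to squeeze), z up.
- tool_rest: Light-brown fixed tool rest: a base 110 x 60 x 4 mm with two upright posts across it, their middles 90 mm apart along x (76 mm clear gap between them). Each post is 14 mm thick along x, 60 mm wide along y, with a flat top 28 mm above the origin, and a 7 mm high, 5 mm thick ear at each end (50 mm clear between the ears). Origin: centre of the underside, on the mat. x points across the gap from post to post, z up.
Things that resemble listed ones, but are neither listed nor needed, are in the scene too. What is shaped like the part that bears brass_mid_center but purple or turquoise is not meant.

How it is judged:
At the end, for the whole second after the job is handed in: Brass gears flat (0.12 rad) on their pads (large blue, middle red, small white), centres within 15 mm; tweezers on both posts, middle within 15 mm of the rest's, in line within 0.2 rad, level within 0.15 rad; steel gears within 20 mm of their start; all at rest (horizontal distance between brass_large_center and pad_blue below 0.015 m and z of brass_large_center in the frame of pad_blue between 0.011 and 0.018 m and angle between each of brass_large_center, brass_mid_center, brass_small_center's own z axis and vertical below 0.12 rad and linear speed of each of brass_large, brass_mid, brass_small, tweezers below 0.02 m/s and horizontal distance between brass_mid_center and pad_red below 0.015 m and z of brass_mid_center in the frame of pad_red between 0.011 and 0.018 m and horizontal distance between brass_small_center and pad_white below 0.015 m and z of brass_small_center in the frame of pad_white between 0.011 and 0.018 m and horizontal distance between tweezers_center and tool_rest below 0.015 m and z of tweezers_center in the frame of tool_rest between 0.03 and 0.037 m and angle between the x axis of tweezers_center and the x axis of tool_rest, either way round below 0.2 rad and angle between tweezers_center's own z axis and vertical below 0.15 rad and distance of each of steel_large_center, steel_small_center from where it was at the start of the episode below 0.02 m); the robot touches nothing.
It fails at once if the larger steel gear is moved by more than 20 mm (distance of steel_large_center from where it was at the start of the episode above 0.02 m).
It fails at once if the smaller steel gear is moved by more than 20 mm (distance of steel_small_center from where it was at the start of the episode above 0.02 m).
It also fails if it takes over 112 s, if anything falls off the work surface, if the arm or the gripper's body presses on something with over 40 N, if the wrist force passes 120 N, or if a joint passes its speed limit or range.

## Working session

There is one attempt and no reset: what is moved stays moved. The work goes in short steps, each a Python script; the robot and the scene stay as the last script left them, time stands still between calls to the robot, and variables do not carry over. Pictures are saved under pics/ and viewed, at most 14 in all, crops included, and the job is handed in when it is done.

```bash
mkdir -p pics; ls; python3 - <<'E'
from station import *
import cv2,numpy as np
for c in("top","scene"):
    im,d=grab_frame(c);cv2.imwrite(f"pics/{c}0.png",im);np.save(f"pics/{c}0.npy",d)
    k=calibration(c);print(c,k["fx"],k["cx"],k["cy"],(-k["R"].T@k["t"]).round(3),k["R"].round(2).tolist())
    for n in["brass_large_center","brass_mid_center","brass_small_center","steel_large_center","steel_small_center","pad_blue","pad_red","pad_white","tweezers_center","tool_rest"]:
        print(n,[(np.round(x["position"]).tolist(),round(x["p"],2)) for x in spotter.landmark_of(n,c)[:5]])
print(sense()["time_s"],sense()["tcp_rot"])
E
```

```text
pics
top 403.6285875368933 279.86816756722 213.31662569022447 [ 0.43  -0.005  0.852] [[-0.01, -1.0, -0.01], [-0.99, 0.01, -0.14], [0.14, 0.01, -0.99]]
brass_large_center [([242.0, 374.0], 0.6)]
brass_mid_center [([164.0, 138.0], 0.83), ([154.0, 184.0], 0.72), ([190.0, 174.0], 0.63), ([202.0, 135.0], 0.6)]
brass_small_center [([187.0, 245.0], 0.67)]
steel_large_center [([247.0, 181.0], 0.59)]
steel_small_center [([243.0, 313.0], 0.67)]
pad_blue [([187.0, 384.0], 0.76)]
pad_red [([259.0, 247.0], 0.87)]
pad_white [([193.0, 306.0], 0.86)]
tweezers_center [([246.0, 112.0], 0.86)]
tool_rest [([239.0, 450.0], 0.8)]
scene 540.2997920626411 281.6022176180037 211.53187030572226 [ 1.019 -0.729  1.138] [[0.86, 0.52, -0.0], [0.41, -0.67, -0.62], [-0.32, 0.53, -0.79]]
brass_large_center [([256.0, 212.0], 0.85)]
brass_mid_center [([148.0, 341.0], 0.7), ([169.0, 335.0], 0.68), ([203.0, 311.0], 0.61)]
brass_small_center [([203.0, 309.0], 0.38)]
steel_large_center [([156.0, 298.0], 0.75)]
steel_small_center [([218.0, 240.0], 0.49)]
pad_blue [([290.0, 247.0], 0.74)]
pad_red []
pad_white []
tweezers_center [([128.0, 318.0], 0.51)]
tool_rest [([312.0, 172.0], 0.95)]
1.1 [-1.09813353e-06  1.79918013e-01  9.83681608e-01 -4.42303176e-05]
```

View pics/top0.png

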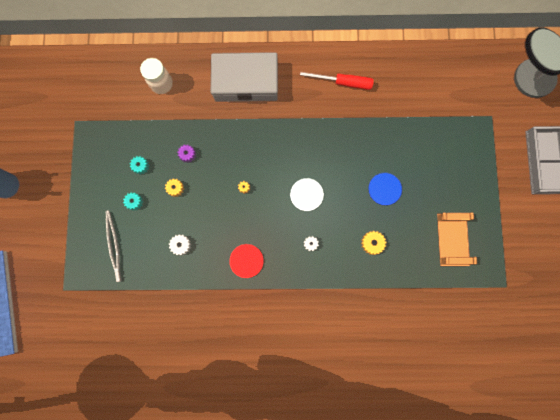

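View pics/scene0.png

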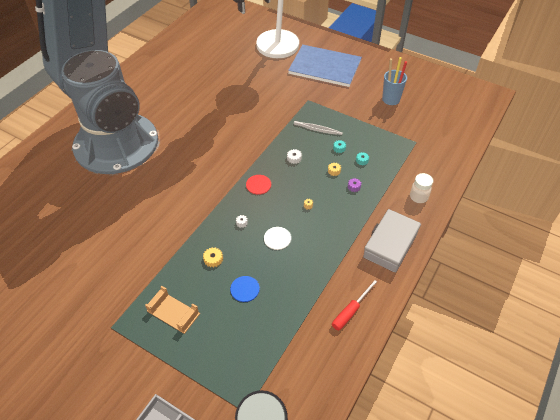

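Top view: brass are large (row 242, col 374), mid (187,174) and small (187,245). Look-alikes are turquoise (164,138) and (201,132), and purple (153,186). The yellow one at (187,174) fits brass_mid. Steel gears are at (245,179) and (243,311). The tweezers are at (246,113) and the rest at (239,455).

```bash
cat > h.py <<'E'
import cv2,numpy as np
from station import *
def masks(im):
    h=cv2.cvtColor(im,cv2.COLOR_BGR2HSV)
    R=lambda a,b:cv2.inRange(h,np.array(a),np.array(b))
    return dict(brass=R((20,130,110),(32,255,255)),blue=R((105,150,60),(128,255,255)),
      red=R((0,190,90),(4,255,255))|R((174,190,90),(180,255,255)),white=R((0,0,150),(180,60,255)),wood=R((5,110,150),(19,255,255)))
def ray(k,u,v):
    d=k["R"].T@np.array([(u-k["cx"])/k["fx"],(v-k["cy"])/k["fy"],1.]);return -k["R"].T@k["t"],d
def onz(k,u,v,z):
    o,d=ray(k,u,v);return o+d*(z-o[2])/d[2]
def tri(obs): # [(k,u,v)] least-squares ray intersection; returns point, residual
    A=np.zeros((3,3));b=np.zeros(3);L=[]
    for k,u,v in obs:
        o,d=ray(k,u,v);d=d/np.linalg.norm(d);P=np.eye(3)-np.outer(d,d);A+=P;b+=P@o;L.append((P,o))
    x=np.linalg.solve(A,b);return x,max(np.linalg.norm(P@(x-o)) for P,o in L)
def blobs(m,amin=20):
    n,l,s,c=cv2.connectedComponentsWithStats(m);return [(s[i,4],c[i],s[i,:4],l==i) for i in range(1,n) if s[i,4]>=amin]
def proj(k,X):
    p=k["R"]@np.asarray(X)+k["t"];return np.array([p[0]/p[2]*k["fx"]+k["cx"],p[1]/p[2]*k["fy"]+k["cy"]])
def q(yaw): return np.array([0,np.cos(yaw/2),np.sin(yaw/2),0])
E
python3 - <<'E'
from h import *
K={c:calibration(c) for c in("top","scene")}
I={c:cv2.imread(f"pics/{c}0.png") for c in K};D={c:np.load(f"pics/{c}0.npy") for c in K}
M={c:masks(I[c]) for c in K}
zs=dict(brass=.021,blue=.008,red=.008,white=.008,wood=.007)
for n in zs:
    for a,c,s,m in blobs(M["top"][n]):
        if not(110<c[1]<295 and 65<c[0]<505):continue
        p=onz(K["top"],*c,zs[n]); e=proj(K["scene"],p)
        dz=np.median(D["top"][m]); o,d=ray(K["top"],*c)
        best=min(blobs(M["scene"][n]),key=lambda b:np.linalg.norm(b[1]-e))
        x,r=tri([(K["top"],*c),(K["scene"],*best[1])])
        print(n,a,c.round(),p.round(4),"depth z",(o+d*dz)[2].round(4),"| scene",best[0],best[1].round(),x.round(4),r.round(4))
k=K["top"];D0=D["top"];v,u=np.mgrid[:420,:560]
z=np.stack([(u-k["cx"])/k["fx"]*D0,(v-k["cy"])/k["fy"]*D0,D0],-1)-k["t"];W=z@k["R"]
sel=(W[...,2]>.024)&(W[...,2]<.05)&(W[...,1]<-.3)&(v>205)&(v<275)&(u<485)
P=W[sel];print("rest posts",sel.sum(),P.min(0),P.max(0),cv2.minAreaRect(P[:,:2].astype(np.float32)*1000))
m=masks(I["top"])["white"].copy();m[:, 130:]=0;m[:205]=0;m[290:]=0;m[:,:95]=0
g=cv2.inRange(I["top"],(90,90,90),(255,255,255));g[:,130:]=0;g[:205]=0;g[285:]=0;g[:,100*0:100]=0
ys,xs=np.nonzero(g);P=np.array([onz(k,a,b,.013)[:2] for a,b in zip(xs,ys)]).astype(np.float32)
print("tweezers",len(P),cv2.minAreaRect(P*1000))
cv2.imwrite("pics/crop0.png",cv2.resize(I["top"][130:260,100:270],None,fx=4,fy=4,interpolation=cv2.INTER_CUBIC))
E
```

```text
brass 191 [173. 186.] [0.6079 0.2289 0.021 ] depth z 0.02 | scene 63 [397.  69.] [0.6347 0.1994 0.3497] 0.1101
brass 78 [243. 186.] [0.6071 0.0809 0.021 ] depth z 0.0204 | scene 149 [211. 255.] [ 0.5357 -0.0453  0.0071] 0.145
brass 363 [374. 242.] [ 0.4872 -0.1887  0.021 ] depth z 0.0205 | scene 149 [211. 255.] [ 0.4869 -0.1893  0.02  ] 0.0005
blue 843 [385. 189.] [ 0.6015 -0.2191  0.008 ] depth z 0.0074 | scene 589 [244. 289.] [ 0.6025 -0.2193  0.0055] 0.0006
red 812 [246. 261.] [0.4515 0.0745 0.008 ] depth z 0.0074 | scene 57 [344. 321.] [ 0.5923  0.2134 -0.8975] 0.1285
white 900 [306. 194.] [ 0.5912 -0.0526  0.008 ] depth z 0.0072 | scene 520 [277. 238.] [ 0.5922 -0.0521  0.0062] 0.0009
white 316 [112. 247.] [0.4829 0.3567 0.008 ] depth z 0.0106 | scene 258 [318. 128.] [0.484  0.3589 0.0054] 0.0014
white 328 [179. 244.] [0.4869 0.2168 0.008 ] depth z 0.0198 | scene 172 [294. 156.] [0.4863 0.2152 0.0129] 0.0004
white 172 [311. 243.] [ 0.4871 -0.0597  0.008 ] depth z 0.02 | scene 120 [241. 221.] [ 0.4871 -0.059   0.0145] 0.0005
wood 27 [178. 190.] [0.602  0.2217 0.007 ] depth z 0.014 | scene 50 [334. 172.] [ 0.6063  0.2267 -0.0023] 0.0033
wood 1638 [454. 239.] [ 0.4927 -0.3592  0.007 ] depth z 0.0091 | scene 1075 [172. 311.] [ 0.4928 -0.3571  0.0111] 0.0006
wood 44 [366. 246.] [ 0.4807 -0.1752  0.007 ] depth z 0.0141 | scene 67 [213. 263.] [ 0.4823 -0.1823 -0.0265] 0.0005
rest posts 472 [ 0.4411644  -0.38559247  0.02400251] [ 0.5450953  -0.3250886   0.04198724] ((493.1153259277344, -355.22393798828125), (60.50840377807617, 103.86372375488281), 89.85222625732422)
tweezers 1941 ((488.2422180175781, 350.158935546875), (168.2051239013672, 61.56802749633789), 2.633967161178589)
```

View pics/crop0.png

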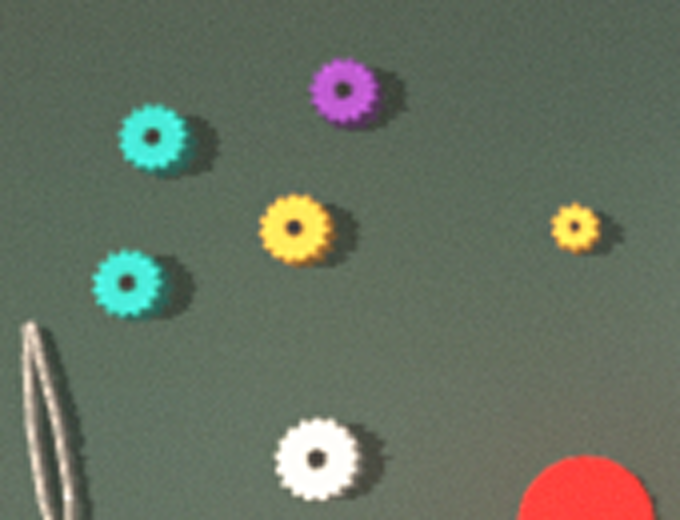

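The crop shows the golden mid gear at crop (295,228), between purple (343,90) and turquoise (128,283) and (152,137). That is the target. Next, a wrist look at it from two places.

```bash
python3 - <<'E'
from h import *
obs=[];b=None
for i,p in enumerate([(.55,.225,.20),(.585,.20,.16)]):
    r.goto(p,q(np.pi/2));r.dwell(.2)
    k=calibration("wrist");im,d=grab_frame("wrist");cv2.imwrite(f"pics/w{i}.png",im)
    print((-k["R"].T@k["t"]).round(3),sense()["ee_pos"],k["R"].round(2).tolist(),k["fx"])
    e=proj(k,(.608,.229,.021));print(e)
    B=blobs(masks(im)["brass"],50)
    if B:
        x=min(B,key=lambda t:np.linalg.norm(t[1]-e));print(x[:3]);obs.append((k,*x[1]))
        h=x[3].astype(np.uint8);cnt=max(cv2.findContours(h,0,2)[0],key=len);print(cv2.minEnclosingCircle(cnt))
if len(obs)==2:print(tri(obs))
print(sense()["time_s"])
E
```

```text
[0.551 0.3   0.342] [0.54964292 0.22576097 0.20012933] [[1.0, 0.0, 0.0], [0.0, -0.96, 0.29], [0.0, -0.29, -0.96]] 341.9076683612447
[334.49121337 179.85570433]
(np.int32(958), array([336.96659708, 176.50521921]), array([319, 157,  38,  40], dtype=int32))
((336.5170593261719, 176.3839569091797), 19.903413772583008)
[0.586 0.275 0.303] [0.58494737 0.20065595 0.1610301 ] [[1.0, 0.0, 0.0], [0.0, -0.96, 0.29], [0.0, -0.29, -0.96]] 341.9076683612447
[301.06710289 160.25448336]
(np.int32(1279), array([303.82095387, 156.46129789]), array([282, 135,  45,  44], dtype=int32))
((303.8045349121094, 156.64297485351562), 22.2579345703125)
(array([0.6102828 , 0.23210721, 0.02040338]), np.float64(5.415263423428628e-05))
3.6
```

View pics/w1.png

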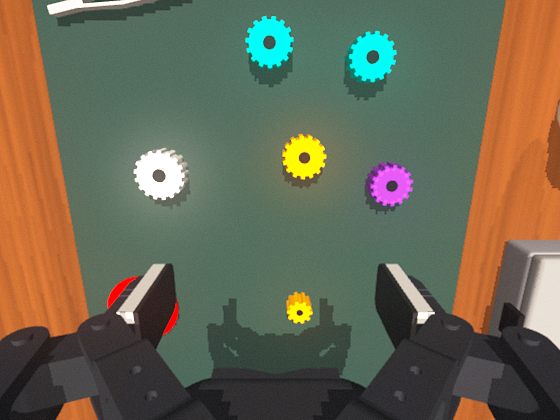

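Gear mid is at wrist pixel (304,157). Its measured top is at z 0.020 against an expected 0.021, and top and wrist agree within 3 mm. Moving it now.

```bash
cat >> h.py <<'E'
Y=np.pi/2
def look(p,name,z=.021,tag=None,offs=((0,-.03),(-.03,-.045)),mask="brass"):
    obs=[];p=np.array(p)
    for dx,dy in offs:
        r.goto((p[0]+dx,p[1]+dy,.16),q(Y));r.dwell(.1)
        k=calibration("wrist");im,_=grab_frame("wrist")
        e=proj(k,(p[0],p[1],z));B=blobs(masks(im)[mask],50)
        if not B:print(name,"none");continue
        x=min(B,key=lambda t:np.linalg.norm(t[1]-e))
        c=max(cv2.findContours(x[3].astype(np.uint8),0,2)[0],key=len);(u,v),rad=cv2.minEnclosingCircle(c)
        obs.append((k,u,v));w=2*rad/k["fx"]*abs((k["R"]@np.array([p[0],p[1],z])+k["t"])[2])
        print(name,"onz",onz(k,u,v,z).round(4),"diam",round(w,4))
    if tag:cv2.imwrite(f"pics/{tag}.png",im)
    if len(obs)>1:
        x,e=tri(obs);print(name,"tri",x.round(4),e.round(5),sense()["time_s"]);return x
    return onz(*obs[0],z)
def pick(p,wid,z=.008,yaw=Y,wide=18):
    effector.gripper_to(min(.085,wid+wide*1e-3))
    r.goto((p[0],p[1],.10),q(yaw))
    print("guard",r.movel((p[0],p[1],z),feed=.12,guard=20))
    effector.gripper_to(max(0,wid-.012));s=sense()
    print("grip",s["gripper_width"],s["grasp_force"],s["ee_pos"].round(4) if hasattr(s["ee_pos"],"round") else s["ee_pos"])
    r.movel((p[0],p[1],.12),feed=.2)
    print("lifted",sense()["gripper_width"],sense()["grasp_force"])
def place(p,z,wid,yaw=Y,wide=18,top=.12):
    r.goto((p[0],p[1],top),q(yaw));r.movel((p[0],p[1],z+.02),feed=.2)
    print("guard",r.movel((p[0],p[1],z),feed=.06,guard=12),sense()["ee_pos"],sense()["gripper_width"])
    effector.gripper_to(wid+wide*1e-3);r.dwell(.2);r.movel((p[0],p[1],.13),feed=.2)
    print("t",sense()["time_s"])
E
python3 - <<'E'
from h import *
pick((.609,.2305),.036)
place((.452,.0745),.0140,.036)
look((.452,.0745),"mid",.026,"m1")
look((.607,.081),"small",.021)
E
```

```text
guard False
grip 0.03332517548748396 58.96906614303589 [0.6097 0.2308 0.0095]
lifted 0.03303157057460292 59.70147728919983
guard True [0.45277047 0.07467014 0.01441824] 0.03330465008463033
t 9.475
mid onz [0.4539 0.0761 0.026 ] diam 0.0364
mid onz [0.4538 0.0758 0.026 ] diam 0.0365
mid tri [0.4539 0.0757 0.0245] 0.0001 10.325
small onz [0.6094 0.0837 0.021 ] diam 0.0256
small onz [0.6086 0.0838 0.021 ] diam 0.0263
small tri [0.6093 0.083  0.015 ] 0.00023 11.65
```

View pics/m1.png

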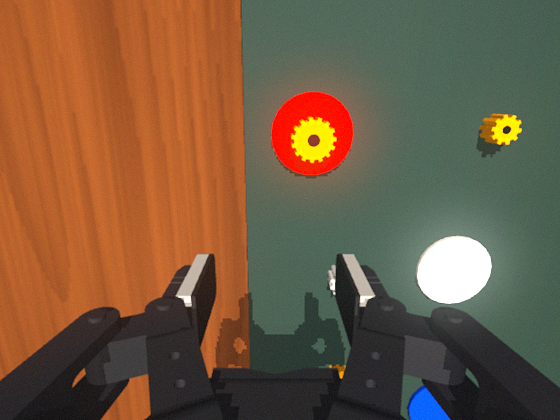

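Mid gear is flat at (314,141) on the red pad, whose centre is near (312,134). I'll check that offset with the wrist calibration and measure the other pads the same way before placing.

```bash
python3 - <<'E'
from h import *
pr=look((.452,.0745),"red",.008,mask="red")
pw=look((.5915,-.0525),"white",.008,mask="white",offs=((0,-.04),(.03,-.03)))
pb=look((.602,-.219),"blue",.008,mask="blue")
look((.487,-.1887),"large",.021)
np.save("pads.npy",[pr,pw,pb])
E
```

```text
red onz [0.4547 0.0795 0.008 ] diam 0.0704
red onz [0.4544 0.0794 0.008 ] diam 0.0718
red tri [0.4547 0.0791 0.0053] 3e-05 12.775
white onz [ 0.5956 -0.0493  0.008 ] diam 0.0928
white onz [ 0.597 -0.05   0.008] diam 0.0846
white tri [ 0.5959 -0.051  -0.0024] 0.00052 14.1833
blue onz [ 0.6045 -0.2157  0.008 ] diam 0.0708
blue onz [ 0.6043 -0.2157  0.008 ] diam 0.0721
blue tri [ 0.6045 -0.2158  0.0067] 6e-05 15.45
large onz [ 0.4898 -0.1852  0.021 ] diam 0.0489
large onz [ 0.4899 -0.1859  0.021 ] diam 0.0504
large tri [ 0.4899 -0.1857  0.0198] 0.00036 16.4833
```

Heights and sizes fit (red 70 mm, blue 71 mm, large gear 49 mm). White's circle is inflated by glare, so I'll use the top view plus the common wrist–top offset there. The mid gear is about 4 mm off centre, within tolerance.

```bash
python3 - <<'E'
from h import *
pick((.4888,-.1865),.048,z=.007)
place((.6034,-.2167),.0130,.048)
look((.6034,-.2167),"large",.026,offs=((0,-.03),))
pick((.608,.0827),.024)
place((.593,-.0505),.0140,.024)
look((.593,-.0505),"small",.026,"s1",offs=((0,-.03),))
# tweezers and rest looks, yaw 0 (camera offset toward -x?)
r.goto((.46,.32,.22),q(Y));r.dwell(.2);k=calibration("wrist");im,d=grab_frame("wrist")
cv2.imwrite("pics/t1.png",im);np.savez("t1.npz",im=im,d=d,**k)
r.goto((.49,-.40,.22),q(Y));r.dwell(.2);k=calibration("wrist");im,d=grab_frame("wrist")
cv2.imwrite("pics/r1.png",im);np.savez("r1.npz",im=im,d=d,**k)
print(sense()["time_s"])
a,b,c=[cv2.imread(f"pics/{n}.png") for n in("s1","t1","r1")]
cv2.imwrite("pics/tr1.png",cv2.resize(np.hstack([a,b,c]),(800,200),interpolation=cv2.INTER_AREA))
E
```

```text
guard False
grip 0.04559524691968609 59.80154871940613 [ 0.4893 -0.1868  0.0083]
lifted 0.04527963465085117 61.594544649124146
guard True [ 0.60386483 -0.21685587  0.01345234] 0.0455469780868395
t 21.925
large onz [ 0.6048 -0.2151  0.026 ] diam 0.0478
guard False
grip 0.02091825931509477 58.54503035545349 [0.6087 0.0828 0.0092]
lifted 0.02100125555713236 58.75753104686737
guard True [ 0.59347845 -0.0504719   0.01421063] 0.02108317171277529
t 28.7667
small onz [ 0.5943 -0.049   0.026 ] diam 0.0235
33.8333
```

View pics/t1.png

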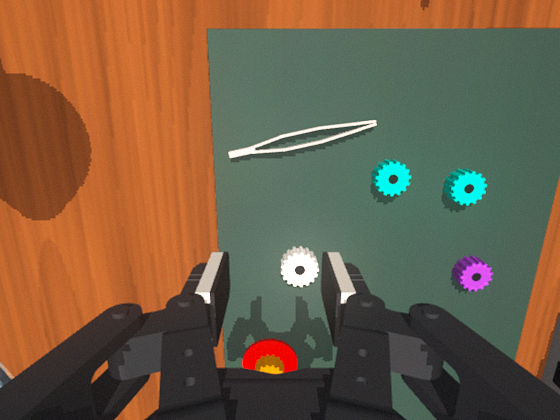

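View pics/r1.png

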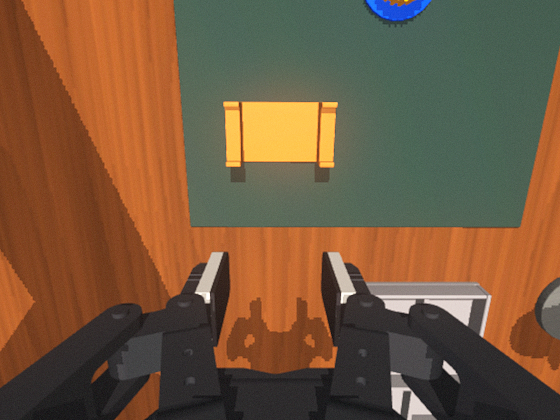

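Tweezers run from (230,155) to (376,123) with the tips to the right. Rest spans (224,101)–(337,167), aligned with the image axes. Computing both poses.

```bash
python3 - <<'E'
from h import *
k=np.load("t1.npz");im=k["im"];d=k["d"]
def world(k,d):
    v,u=np.mgrid[:420,:560];return (np.stack([(u-k["cx"])/k["fx"]*d,(v-k["cy"])/k["fy"]*d,d],-1)-k["t"])@k["R"]
g=cv2.inRange(im,(140,140,140),(255,255,255));roi=np.zeros_like(g);roi[110:165,222:385]=1;g*=roi
W=world(k,d);print("tw z",np.percentile(W[g>0][:,2],[10,50,90]).round(4))
ys,xs=np.nonzero(g);P=np.array([onz(k,a,b,.013)[:2] for a,b in zip(xs,ys)],np.float32)
R=cv2.minAreaRect(P*1000);print(len(P),R)
c=P.mean(0);w,V=np.linalg.eigh(np.cov(P.T));a=V[:,1]*np.sign(V[0,1]);t=(P-c)@a;s=(P-c)@V[:,0]
print("pca",np.degrees(np.arctan2(a[1],a[0])),np.arctan2(a[1],a[0]),"mid",c+a*(t.max()+t.min())/2,"len",np.ptp(t))
m=abs(t-(t.max()+t.min())/2)<.015
# centre-line across mid section
sg=np.array([(s[m].max()+s[m].min())/2]);print("mid across",sg,np.ptp(s[m]),"->",c+a*(t.max()+t.min())/2+V[:,0]*sg)
k=np.load("r1.npz");W=world(k,k["d"]);v,u=np.mgrid[:420,:560]
sel=(W[...,2]>.0285)&(W[...,2]<.045)&(u>210)&(u<350)&(v>90)&(v<175);P=W[sel]
print("rest",len(P),np.median(P[:,2]),np.percentile(P[:,2],95),cv2.minAreaRect((P[:,:2]*1000).astype(np.float32)))
# ears & posts: per-post
for lo in(0,1):
    Q=P[(P[:,0]>P[:,0].mean())==bool(lo)];print(Q.min(0).round(4),Q.max(0).round(4),cv2.minAreaRect((Q[:,:2]*1000).astype(np.float32)))
E
```

```text
tw z [0.0023 0.0116 0.013 ]
1111 ((488.1646423339844, 358.44195556640625), (151.7216033935547, 17.342498779296875), 12.450679779052734)
pca 12.187300204576097 0.21270851549883138 mid [0.48818381 0.35833438] len 0.15172067678120346
mid across [-7.77092569e-05] 0.017363358302720032 -> [0.4881674  0.35841034]
rest 1925 0.030491801541583707 0.03757929330596952 ((496.5408630371094, -354.2049560546875), (59.944217681884766, 103.9349594116211), 89.83013916015625)
[ 0.4445 -0.384   0.0286] [ 0.4588 -0.3241  0.0391] ((451.6647033691406, -354.0718994140625), (59.944217681884766, 14.182169914245605), 89.83013916015625)
[ 0.5344 -0.3839  0.0285] [ 0.5485 -0.3249  0.04  ] ((541.4989624023438, -354.3895263671875), (59.06577682495117, 14.007633209228516), 89.86603546142578)
```

View pics/s1.png

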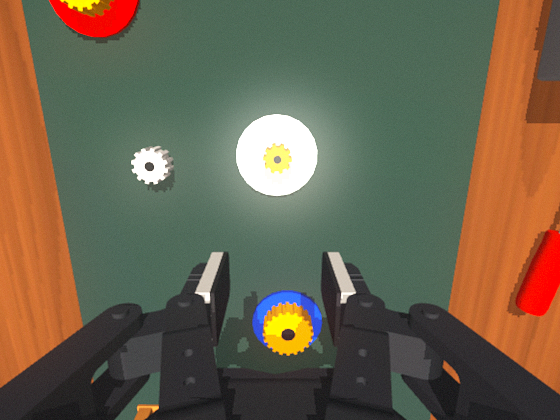

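All three gears sit near their pad centres: small at (278,159) on white at (277,155), large on blue at (287,325). The tweezers measure 151.7 × 17.4 mm and the rest tops are at 0.0305, both as they should be. Now the tweezers.

```bash
python3 - <<'E'
from h import *
pick((.4872,.3574),.016,z=.0045,yaw=.2127)
place((.4956,-.3552),.0330,.016,yaw=-.003,top=.13)
r.goto((.49,-.40,.22),q(Y));r.dwell(.2);k=calibration("wrist");im,d=grab_frame("wrist")
cv2.imwrite("pics/r2.png",im);np.savez("r2.npz",im=im,d=d,**k)
r.goto((.35,.35,.3),q(Y));im,d=grab_frame("top");cv2.imwrite("pics/top2.png",im)
print(sense()["time_s"])
E
```

```text
guard False
grip 0.014092452176296007 59.20988202095032 [0.4878 0.3579 0.0056]
lifted 0.013725333326673821 58.560420870780945
guard True [ 0.49612732 -0.35558017  0.03361741] 0.014079564809313968
t 45.4833
49.9417
```

View pics/r2.png

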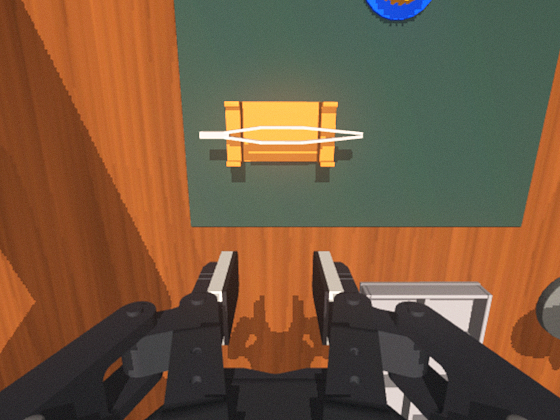

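View pics/top2.png

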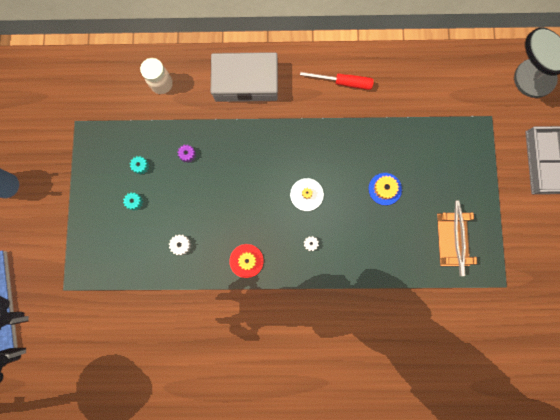

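The tweezers lie straight on both posts, (200,135)–(363,135), centred at column 281 on a rest centred at 280. In the top view the gears are on their pads at (187,387), (261,247) and (193,307), and the steel gears have not moved from (244,179) and (243,311).

```bash
python3 -c "
from station import *
print(job.finish_job(),sense()['time_s'])"
```

```text
the job is handed in; nothing more can be done
the job is handed in; nothing more can be done
```

The job is handed in at about 50 s of the 112 s allowed; the last pictures show each brass gear near the middle of its pad, the tweezers straight across both posts of the rest, and the steel gears where they started, but no verdict was returned.

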